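# Bring the waste tub to the gap and clear the packing deck

### The job

Clear the packing leftovers off the raised charcoal deck. First squeeze the orange release of the blue waste tub against the handle and, keeping it squeezed, slide the tub to your left along its rail to the last notch, in front of the yellow-edged gap in the deck's rim, and let go so that it locks there. Then push, without lifting them, the wooden offcut, the white foam block and the crushed brown carton through the gap so that all three lie inside the tub, and leave the stock carton, tape roll and jar that stand on the deck where they are.

Things in the scene. Friction and masses are not known exactly. Their poses are not given: they have to be found in the camera images.
- deck: fixed charcoal deck, 240 mm (x -120 to 120) by 700 mm (y -370 to 330), top 155 mm above the table; origin on the table; its x points away from the robot (yaw up to 0.25 rad), y left. Only the far edge (x 108 to 120) has a rim, 20 mm high, with a gap from y = -60 to 200. Outside the rim, right of the gap, an aluminium notch bar (to x = 134, top 175 mm above the table)
- gap (a point): middle of the gap in the rim, at deck level (deck x = 120, y = 70, 155 mm above the table); the gap is 260 mm wide, and there a yellow lip at deck level runs on 14 mm beyond this point; axes as the deck's
- tub (a joint): waste tub's place on its rail outside the deck's far edge (m), growing along the deck's +y (left); stops at 0 and 0.195. Starts at 0.005 to 0.035 in the long parking slot; middle notch (not wanted) 0.110; last notch, where the tub faces the gap, 0.190, with 3 mm play each side. About 3 N moves it while the release is squeezed; let go, the tongue locks it in a notch
- release (a joint): travel of the orange release (m): 0 = let go (sprung, tongue in a notch), 0.016 = fully squeezed; above 0.009 the tongue is clear of the notch bar. Moves along the deck's +x towards the fixed blue handle plate; spring 4 N at the start, 10.4 N at full squeeze. Let go between notches it rests on the bar at about 0.008
- handle (a point): grip point of the tub's handle, 205 mm above the table, moves with the tub; axes as the deck's. Two upright plates 40 mm wide (y), tops 227 mm above the table: fixed blue, outer face 18 mm to +x of the point; orange release, outer face 34 mm to -x when let go, 18 mm when squeezed. Grip both from above, closing along deck x, centred on the point, fingertips above the rim (175 mm)
- tub_floor (a point): centre of the tub's inner floor, 25 mm above the table, moving with the tub; axes as the deck's. Blue open tub, inside 150 mm (x) by 270 mm (y), walls 5 mm, rim 125 mm above this point (5 mm under the deck level); its near wall stands 8 mm beyond the yellow lip
- wood_c (a point): centre (half-way up) of the leftover wooden offcut, 110 x 42 x 42 mm, long along its own x, lying on the deck, 130 g
- foam_c (a point): centre (half-way up) of the leftover white moulded foam block, 85 x 65 mm, 47 mm high (a 22 mm base with a ridge along one long side), long along its own x, 50 g
- wad_c (a point): centre (half-way up) of the leftover crushed carton, a brown lump about 75 x 65 mm, 46 mm high, 60 g
- carton_c (a point): leave alone: centre of a magenta stock carton 80 x 55 x 60 mm standing on the deck's right part
- tape_c (a point): leave alone: centre of a tape roll lying flat on the deck's right end, 64 mm across, 48 mm high
- jar_c (a point): leave alone: centre of an amber jar, 44 mm across, 70 mm high, on the deck's left end

How it is judged:
By the outcome, as a careful person would: the job done as asked, in the order asked, and still so for the second after the job is handed in, with the robot touching nothing.
It also fails if it takes over 64 s, if anything falls off the work surface, if the arm or the gripper's body presses on something with over 40 N, if the wrist force passes 120 N, or if a joint passes its speed limit or range.

### The arm

A 7-joint arm with a two-finger parallel gripper is mounted at the origin on the work surface. World frame = base frame: x ahead of the robot, y to its left, z up, the work surface at z = 0. Lengths are in m, angles in rad, forces in N, time in s.
With the tool pointing down it reaches from about 0.4 to 0.85 m from the base axis. Payload 4.5 kg.
Tool frame: the origin (TCP) lies midway between the tips of the shut fingers; the grasp point (between the pads) lies 19 mm behind it; z points along the fingers, y is the line along which they close (so a half turn about z gives the same grasp; the last joint's range is limited). The gripper opens to 88 mm and grips with 3 to 60 N. Pads are 18 mm wide; open, the fingers measure 123 mm over their backs; the gripper's body (75 mm by 187 mm) begins 45 mm behind the grasp point.
Start: joints at [-1.075, 0.689, -0.195, 1.565, 0.157, 0.902, -0.215], TCP at [0.278, 0.56, 0.239] pointing down, gripper open.
Joint ranges: [-3.01, 3.01], [-0.46, 2.08], [-1.47, 1.51], [0.13, 2.56], [-1, 4.14], [0.04, 2.09], [-2.66, 2.66]. Speed limits (rad/s): [2.57, 2.57, 3.14, 3.14, 3.14, 3.14, 3.14].

### API

Orientations are given as a unit quaternion [x, y, z, w].
In Python, from plant import r gives the robot as it stands.
- The arm moves only by the tool carry_out, never from a script. Its argument "plan" is a list of rows, each an object with "rot": the turn, a rotation vector about the tool's x, y, z in rad, a list of three; "xyz": the shift along the tool's x, y, z in m, a list of three; "grip": the closure in counts, from 0 (fully open) to 255 (shut). In form: [{"rot": [wx, wy, wz], "xyz": [dx, dy, dz], "grip": grip}, ...]. A call has 1 to 8 rows; each row is the pose to reach, as a shift and turn from the pose commanded when the call began, along the tool's axes at that moment; what a row does not reach only later rows make up. A row lasts 1/12 s, in which the tool goes at most 41.7 mm and 7.16 degrees, less where a joint would pass 70% of its speed; a pose out of reach is approached as far as the arm can. A call with a gripper value outside its range is refused whole. The fingers move at their own pace and stop on an object; "squeeze" is the grip in N (left out, the last holds). Time passes only in rows, so rows that repeat a pose let the fingers close. It gives the time, the measured TCP pose, the force, the opening and the grip force at its end, in the units of the state.
- r.get_state(): the state, without advancing time (a new reading comes with each control period).
- r.snapshot(name): name is "side" or "top"; returns the picture (400x640x3 uint8, red, green, blue); there is no depth.
- r.camera_params(name): a dict with "fx", "fy", "cx", "cy" (pixels), "position" and "attitude" of the camera in the world. Camera axes: x right, y down, z forward; pixel columns grow to the right and rows downward; lengths in m; the calibration is good to about 2 mm. A picture is of the moment at which its call begins. camera_params takes no time and is no camera call.
- r.finish_job(): hands the job in; it is judged then, once.
The state is a dict: "clock": time; "q": joint angles; "qd": joint speeds; "joint_torque": joint torques, N m; "tool_pos": TCP position; "eef_rot": TCP orientation; "contact_force": force on the tool from outside, world axes, zero at the start; "moment": the same for the moment, N m; "opening": opening from 0.0 (shut) to 1.0 (fully open); "finger_force": force on a finger pad.
Only numpy, scipy, OpenCV 4.12 (cv2) and the standard library are available. Lean on these libraries where they do the work, as an engineer would, in place of code of your own. Each camera call takes 0.05 s, during which the arm holds its last target. There are 200 camera calls.

## Working session

There is one attempt and no reset: what is moved stays moved. The work goes in short steps, Python scripts to look and compute and a tool call to move; the robot and the scene stay as the last step left them, time stands still between calls to the robot, and variables do not carry over. Pictures are saved under pics/ and viewed, at most 10 in all, crops included, and the job is handed in when it is done.

Besides the shell and the picture viewer there is one more tool, called after ">>>" by a JSON object that holds its "name" and its "arguments". carry_out: Moves the arm, as the interface text tells. Its arguments: {"type":"object","properties":{"plan":{"type":"array"},"squeeze":{"type":"number"}},"required":["plan"]}

```bash
mkdir -p pics; ls
python3 - <<'E'
from plant import r
import cv2
for n in("side","top"):
    cv2.imwrite(f"pics/{n}0.png",r.snapshot(n)[:,:,::-1]); print(n,r.camera_params(n))
s=r.get_state();print({k:s[k] for k in("clock","tool_pos","eef_rot","opening","contact_force")})
E
```

```text
pics
side {'fx': 405.7361011863698, 'fy': 405.7361011863698, 'cx': 318.4617294389234, 'cy': 197.79230552021096, 'position': array([ 0.22447596, -0.65984357,  0.83989016]), 'attitude': array([ 0.89062277, -0.16575091,  0.08692156, -0.41444223])}
top {'fx': 453.81660800869025, 'fy': 453.81660800869025, 'cx': 315.81783634826706, 'cy': 198.10318617506923, 'position': array([0.47007275, 0.06008507, 1.31281711]), 'attitude': array([ 0.70727797, -0.706402  ,  0.01807022, -0.02067735])}
{'clock': 0.1, 'tool_pos': array([0.27824806, 0.55899845, 0.23800461]), 'eef_rot': array([ 2.28829736e-01,  9.73466110e-01, -8.14281193e-04, -1.47053901e-04]), 'opening': 1.001105755758779, 'contact_force': array([0.19966294, 0.35705016, 0.38552604])}
```

View pics/side0.png

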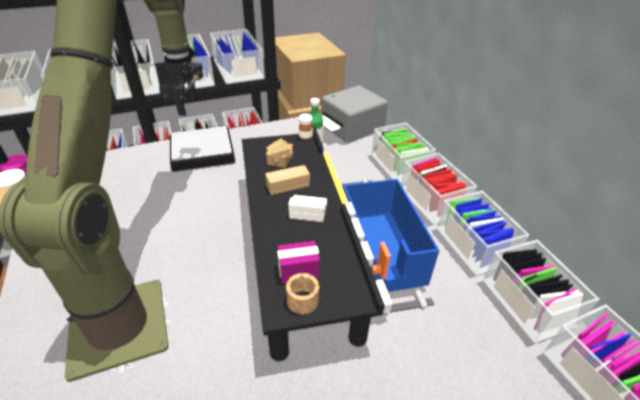

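View pics/top0.png

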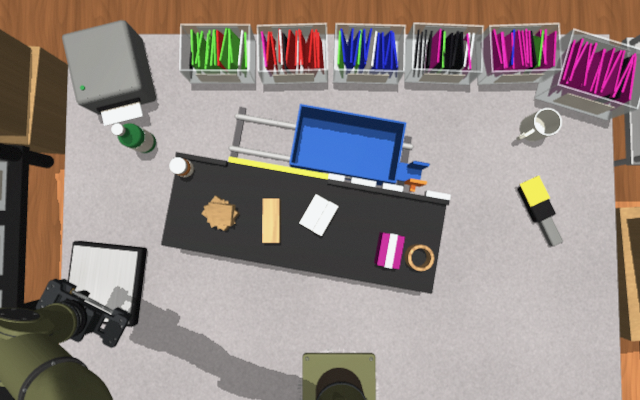

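Both views show the scene. In the top view the deck runs from (165,245) to (450,195), with the tub around (350,140), the orange release near (416,185), and wad, wood and foam at (220,213), (271,220) and (319,215). I'll enlarge the top view.

Run:
```python
import cv2
a=cv2.imread("pics/top0.png")[95:300,150:460]
cv2.imwrite("pics/c1.png",cv2.resize(a,None,fx=2.5,fy=2.5,interpolation=cv2.INTER_CUBIC))
```

```text
(no output)
```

View pics/c1.png

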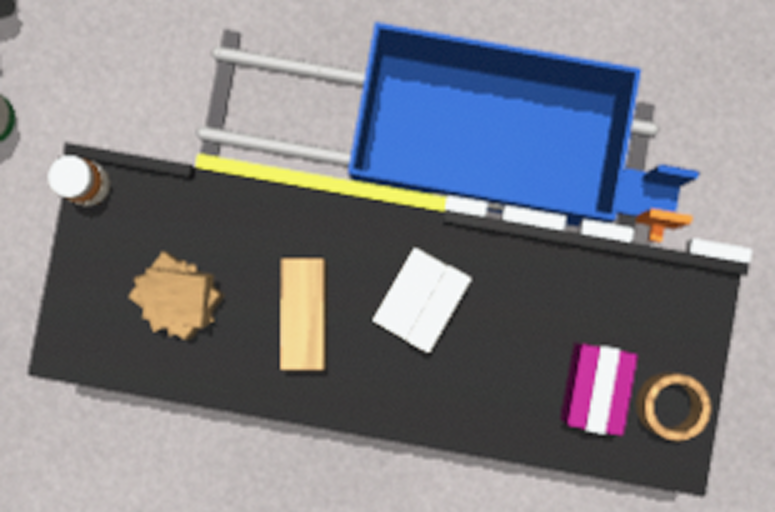

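The crop shows the deck's near corners at (30,374) and (705,493), the yellow lip from (197,160) to (445,203), and the orange plate top at about (640–690,216). The blue plate top is at about (655–697,172), wood is centred at (303,314), foam at (422,300), and the wad at (176,297).

```bash
cat > h.py <<'E'
from plant import r
import numpy as np, cv2
from scipy.spatial.transform import Rotation as R
from scipy.optimize import least_squares
def ray(n,uv,z):
    c=r.camera_params(n); d=R.from_quat(c["attitude"]).apply([(uv[0]-c["cx"])/c["fx"],(uv[1]-c["cy"])/c["fy"],1])
    return c["position"]+d*(z-c["position"][2])/d[2]
def crop(u,v,z): return ray("top",(u/2.5+150,v/2.5+95),z)
def D2W(D,p): c,s=np.cos(D[2]),np.sin(D[2]); return np.array([D[0]+c*p[0]-s*p[1],D[1]+s*p[0]+c*p[1]])
def W2D(D,w): c,s=np.cos(D[2]),np.sin(D[2]); x,y=w[0]-D[0],w[1]-D[1]; return np.array([c*x+s*y,-s*x+c*y])
E
python3 - <<'E'
from h import *
obs=[((30,374),.155,(-.12,.33)),((705,493),.155,(-.12,-.37)),((747,272),.175,(.108,-.37)),((66,145),.175,(.12,.33)),((197,155),.155,(.134,.2)),((193,177),.175,(.108,.2)),((445,222),.175,(.108,-.06))]
W=[crop(*u,z) for u,z,_ in obs]
f=lambda D:np.concatenate([D2W(D,p)-w[:2] for w,(_,_,p) in zip(W,obs)])
s=least_squares(f,[.5,.05,0],loss="soft_l1",f_scale=.003);D=s.x;print(D,(f(D)*1e3).round(1))
np.save("D.npy",D)
for n,uv,z in [("wood",(303,314),.197),("foam",(422,300),.195),("wad",(176,297),.195),("carton",(601,389),.215),("jar",(70,180),.225),("tape",(677,406),.203),("or",(643,214),.227),("or",(691,220),.227),("blue",(655,167),.227),("blue",(697,176),.227),
 ("tubFL",(376,24),.15),("tubFR",(639,69),.15),("tubNL",(351,177),.15),("woodTL",(281,258),.197),("woodTR",(325,258),.197),("woodBL",(280,370),.197),("foamT",(416,247),.195),("foamR",(471,279),.195),("foamL",(373,321),.177),("foamB",(428,353),.177)]:
    w=crop(*uv,z); print(n,w.round(3),W2D(D,w).round(3))
st=r.get_state();print(R.from_quat(st["eef_rot"]).as_matrix().round(3))
E
```

```text
[ 0.4741606   0.11206397 -0.16894963] [-3.3  2.  -2.4 -3.3 -0.2 -1.8  1.7  0.3  0.8 -1.5  0.4  3.1  2.   1. ]
wood [0.476 0.174 0.197] [-0.009  0.061]
foam [0.49  0.057 0.195] [ 0.025 -0.052]
wad [0.492 0.299 0.195] [-0.014  0.188]
carton [ 0.404 -0.115  0.215] [-0.031 -0.236]
jar [0.605 0.397 0.225] [0.081 0.303]
tape [ 0.387 -0.191  0.203] [-0.035 -0.313]
or [ 0.572 -0.155  0.227] [ 0.141 -0.247]
or [ 0.566 -0.201  0.227] [ 0.143 -0.293]
blue [ 0.617 -0.167  0.227] [ 0.188 -0.251]
blue [ 0.609 -0.207  0.227] [ 0.186 -0.292]
tubFL [0.777 0.105 0.15 ] [0.3   0.044]
tubFR [ 0.73  -0.168  0.15 ] [ 0.299 -0.233]
tubNL [0.617 0.13  0.15 ] [0.138 0.042]
woodTL [0.531 0.196 0.197] [0.042 0.092]
woodTR [0.531 0.152 0.197] [0.049 0.049]
woodBL [0.421 0.196 0.197] [-0.067  0.074]
foamT [0.542 0.063 0.195] [ 0.075 -0.037]
foamR [0.51  0.009 0.195] [ 0.053 -0.096]
foamL [0.469 0.106 0.177] [-0.004 -0.007]
foamB [0.437 0.051 0.177] [-0.026 -0.067]
[[-0.895  0.446 -0.001]
 [ 0.446  0.895 -0.002]
 [-0.    -0.002 -1.   ]]
```

>>> {"name": "carry_out", "arguments": {"plan": [{"rot": [0, 0, 1.278], "xyz": [-0.616, -0.522, -0.03], "grip": 0}, {"rot": [0, 0, 1.278], "xyz": [-0.616, -0.522, -0.03], "grip": 0}, {"rot": [0, 0, 1.278], "xyz": [-0.616, -0.522, -0.03], "grip": 0}, {"rot": [0, 0, 1.278], "xyz": [-0.616, -0.522, -0.03], "grip": 0}, {"rot": [0, 0, 1.278], "xyz": [-0.616, -0.522, -0.03], "grip": 0}, {"rot": [0, 0, 1.278], "xyz": [-0.616, -0.522, -0.03], "grip": 0}, {"rot": [0, 0, 1.278], "xyz": [-0.616, -0.522, -0.03], "grip": 0}, {"rot": [0, 0, 1.278], "xyz": [-0.616, -0.522, -0.03], "grip": 0}], "squeeze": 25}}

```text
clock: 0.77
tool_pos: [0.4102, 0.2516, 0.2511]
eef_rot: [0.67, 0.743, -0.0, -0.0]
contact_force: [1.2, -0.3, -0.3]
opening: 1.002
finger_force: 0.0
```

```bash
cat >> h.py <<'E'
def go(p,z,ang,deck=True):
    """shift/turn to deck point p, height z, tool-y at deck angle ang"""
    D=np.load("D.npy"); s=r.get_state(); M=R.from_quat(s["eef_rot"])
    w=D2W(D,p); a=D[2]+ang; y=np.array([np.cos(a),np.sin(a),0]); zz=np.array([0,0,-1.])
    T=R.from_matrix(np.c_[np.cross(y,zz),y,zz])
    T2=T*R.from_rotvec([0,0,np.pi]); c=min([(M.inv()*t).as_rotvec() for t in(T,T2)],key=np.linalg.norm)
    print("rot",c.round(3),"xyz",M.inv().apply(np.r_[w,z]-s["tool_pos"]).round(4),"| t",round(s["clock"],2),"deck",W2D(D,s["tool_pos"]).round(4),"z",s["tool_pos"][2].round(4),"q",s["q"].round(2),"F",s["contact_force"].round(1),"open",round(s["opening"],3),round(float(np.max(s["finger_force"])),1))
E
python3 -c "
from h import *
go((.171,-.270),.26,0)"
```

```text
rot [-0.     0.     0.272] xyz [-0.4514  0.1414 -0.0089] | t 0.77 deck [-0.0865  0.1268] z 0.2511 q [-0.69  0.49  0.06  1.98 -0.04  0.68 -0.49] F [ 1.2 -0.3 -0.3] open 1.002 0.0
```

>>> {"name": "carry_out", "arguments": {"plan": [{"rot": [0, 0, 0.272], "xyz": [-0.451, 0.141, -0.01], "grip": 0}, {"rot": [0, 0, 0.272], "xyz": [-0.451, 0.141, -0.01], "grip": 0}, {"rot": [0, 0, 0.272], "xyz": [-0.451, 0.141, -0.01], "grip": 0}, {"rot": [0, 0, 0.272], "xyz": [-0.451, 0.141, -0.01], "grip": 0}, {"rot": [0, 0, 0.272], "xyz": [-0.451, 0.141, -0.01], "grip": 0}, {"rot": [0, 0, 0.272], "xyz": [-0.451, 0.141, -0.01], "grip": 0}, {"rot": [0, 0, 0.272], "xyz": [-0.451, 0.141, -0.01], "grip": 0}, {"rot": [0, 0, 0.272], "xyz": [-0.451, 0.141, -0.01], "grip": 0}]}}

```text
clock: 1.43
tool_pos: [0.5437, -0.0538, 0.258]
eef_rot: [0.762, 0.647, -0.0, -0.0]
contact_force: [0.2, 0.8, 0.1]
opening: 0.998
finger_force: 0.0
```

```bash
python3 -c "
from h import *
go((.171,-.270),.26,0)"
```

```text
rot [-0.001 -0.     0.006] xyz [-0.1186  0.0739 -0.0021] | t 1.43 deck [ 0.0964 -0.1518] z 0.258 q [-0.05  0.56  0.11  1.79 -0.08  0.8  -0.07] F [0.2 0.8 0.1] open 0.998 0.0
```

>>> {"name": "carry_out", "arguments": {"plan": [{"rot": [0, 0, 0.006], "xyz": [-0.119, 0.074, -0.002], "grip": 0}, {"rot": [0, 0, 0.006], "xyz": [-0.119, 0.074, -0.002], "grip": 0}, {"rot": [0, 0, 0.006], "xyz": [-0.119, 0.074, -0.002], "grip": 0}, {"rot": [0, 0, 0.006], "xyz": [-0.119, 0.074, -0.002], "grip": 0}, {"rot": [0, 0, 0.006], "xyz": [-0.119, 0.074, -0.002], "grip": 0}, {"rot": [0, 0, 0.006], "xyz": [-0.119, 0.074, -0.002], "grip": 0}]}}

```text
clock: 1.93
tool_pos: [0.5967, -0.1817, 0.2594]
eef_rot: [0.765, 0.644, -0.0, -0.001]
contact_force: [-0.6, 0.9, -0.0]
opening: 0.996
finger_force: 0.0
```

```bash
python3 -c "
from h import *
go((.171,-.270),.19,0)
a=r.snapshot('side')[:,:,::-1]
cv2.imwrite('pics/s1.png',cv2.resize(a[150:320,280:480],None,fx=3,fy=3,interpolation=cv2.INTER_CUBIC))"
```

```text
rot [-0.001 -0.001 -0.002] xyz [-0.001   0.0009  0.0694] | t 1.93 deck [ 0.1702 -0.269 ] z 0.2594 q [ 0.17  0.66  0.1   1.55 -0.08  0.93  0.12] F [-0.6  0.9 -0. ] open 0.996 0.0
```

View pics/s1.png

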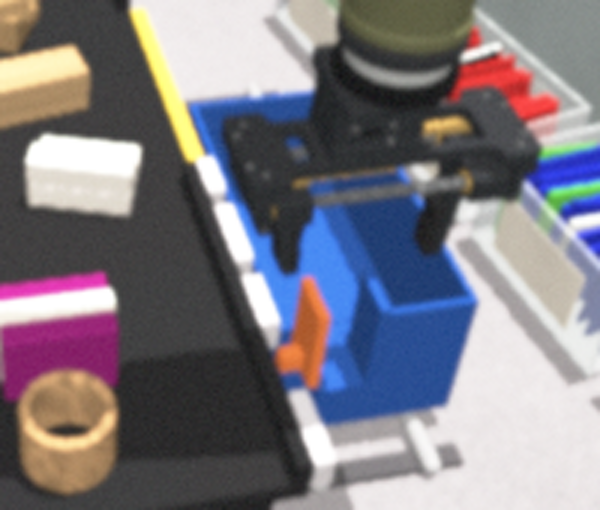

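The gripper hangs open above the handle, finger tips at crop (288,268) and (430,250), and the orange plate's top is at about (313,285). I'll cross-check the release position from this view.

```bash
python3 -c "
from h import *
D=np.load('D.npy')
for u,v,z in[(305,277,.227),(327,300,.227),(288,268,.259),(430,250,.259)]: print(W2D(D,ray('side',(280+u/3,150+v/3),z)).round(3))"
```

```text
[ 0.145 -0.254]
[ 0.153 -0.278]
[ 0.123 -0.273]
[ 0.223 -0.275]
```

>>> {"name": "carry_out", "arguments": {"plan": [{"rot": [0, 0, 0], "xyz": [0, 0.002, 0.035], "grip": 0}, {"rot": [0, 0, 0], "xyz": [0, 0.002, 0.07], "grip": 0}, {"rot": [0, 0, 0], "xyz": [0, 0.002, 0.07], "grip": 0}, {"rot": [0, 0, 0], "xyz": [0, 0.002, 0.07], "grip": 255}, {"rot": [0, 0, 0], "xyz": [0, 0.002, 0.07], "grip": 255}, {"rot": [0, 0, 0], "xyz": [0, 0.002, 0.07], "grip": 255}, {"rot": [0, 0, 0], "xyz": [0, 0.002, 0.07], "grip": 255}, {"rot": [0, 0, 0], "xyz": [0, 0.002, 0.07], "grip": 255}], "squeeze": 30}}

```text
clock: 2.65
tool_pos: [0.5982, -0.1813, 0.1915]
eef_rot: [0.764, 0.645, -0.0, -0.001]
contact_force: [-6.2, 1.2, 4.7]
opening: 0.647
finger_force: 2.5
```

```bash
python3 -c "
from h import *
go((.171,-.105),.19,0)"
```

```text
rot [-0.001 -0.    -0.   ] xyz [ 0.1633 -0.0006  0.0016] | t 2.65 deck [ 0.1716 -0.2683] z 0.1915 q [ 0.17  0.75  0.09  1.62 -0.08  0.78  0.13] F [-6.2  1.2  4.7] open 0.647 2.5
```

>>> {"name": "carry_out", "arguments": {"plan": [{"rot": [0, 0, 0], "xyz": [0, 0, 0], "grip": 255}, {"rot": [0, 0, 0], "xyz": [0, 0, 0], "grip": 255}, {"rot": [0, 0, 0], "xyz": [0, 0, 0], "grip": 255}, {"rot": [0, 0, 0], "xyz": [0, 0, 0], "grip": 255}, {"rot": [0, 0, 0], "xyz": [0, 0, 0], "grip": 255}, {"rot": [0, 0, 0], "xyz": [0, 0, 0], "grip": 255}]}}

```text
clock: 3.15
tool_pos: [0.6016, -0.182, 0.1908]
eef_rot: [0.764, 0.645, 0.002, 0.002]
contact_force: [5.5, -1.0, -2.2]
opening: 0.398
finger_force: 30.0
```

>>> {"name": "carry_out", "arguments": {"plan": [{"rot": [0, 0, 0], "xyz": [0.01, 0.003, 0], "grip": 255}, {"rot": [0, 0, 0], "xyz": [0.03, 0.003, 0], "grip": 255}, {"rot": [0, 0, 0], "xyz": [0.055, 0.003, 0], "grip": 255}, {"rot": [0, 0, 0], "xyz": [0.08, 0.003, 0], "grip": 255}, {"rot": [0, 0, 0], "xyz": [0.105, 0.003, 0], "grip": 255}, {"rot": [0, 0, 0], "xyz": [0.125, 0.003, 0], "grip": 255}, {"rot": [0, 0, 0], "xyz": [0.14, 0.003, 0], "grip": 255}, {"rot": [0, 0, 0], "xyz": [0.15, 0.003, 0], "grip": 255}]}}

```text
clock: 3.82
tool_pos: [0.6276, -0.0333, 0.1909]
eef_rot: [0.764, 0.645, -0.0, 0.001]
contact_force: [-0.9, -3.1, 4.1]
opening: 0.399
finger_force: 30.0
```

```bash
python3 -c "
from h import *
go((.175,-.105),.19,0)"
```

```text
rot [0.001 0.001 0.001] xyz [ 0.0125 -0.0007  0.0008] | t 3.82 deck [ 0.1757 -0.1175] z 0.1909 q [-0.08  0.75  0.12  1.61 -0.11  0.78 -0.09] F [-0.9 -3.1  4.1] open 0.399 30.0
```

Slide slowly on to find the end stop.

>>> {"name": "carry_out", "arguments": {"plan": [{"rot": [0, 0, 0], "xyz": [0.006, 0, 0], "grip": 255}, {"rot": [0, 0, 0], "xyz": [0.011, 0, 0], "grip": 255}, {"rot": [0, 0, 0], "xyz": [0.014, 0, 0], "grip": 255}, {"rot": [0, 0, 0], "xyz": [0.017, 0, 0], "grip": 255}, {"rot": [0, 0, 0], "xyz": [0.017, 0, 0], "grip": 255}]}}

```text
clock: 4.23
tool_pos: [0.6304, -0.0179, 0.1908]
eef_rot: [0.764, 0.645, 0.0, 0.0]
contact_force: [-0.9, 0.1, 5.1]
opening: 0.398
finger_force: 30.0
```

```bash
python3 -c "
from h import *
go((.175,-.105),.19,0)"
```

```text
rot [ 0.001  0.    -0.001] xyz [-0.0032 -0.0008  0.0008] | t 4.23 deck [ 0.1758 -0.1018] z 0.1908 q [-0.11  0.75  0.12  1.61 -0.11  0.79 -0.11] F [-0.9  0.1  5.1] open 0.398 30.0
```

>>> {"name": "carry_out", "arguments": {"plan": [{"rot": [0, 0, 0], "xyz": [0.003, 0, 0], "grip": 255}, {"rot": [0, 0, 0], "xyz": [0.006, 0, 0], "grip": 255}, {"rot": [0, 0, 0], "xyz": [0.008, 0, 0], "grip": 255}, {"rot": [0, 0, 0], "xyz": [0.008, 0, 0], "grip": 255}]}}

```text
clock: 4.57
tool_pos: [0.6309, -0.0147, 0.1908]
eef_rot: [0.765, 0.643, -0.002, 0.002]
contact_force: [-3.8, -8.5, 5.8]
opening: 0.398
finger_force: 30.0
```

```bash
python3 -c "
from h import *
go((.175,-.105),.19,0)"
```

```text
rot [ 0.     0.006 -0.004] xyz [-0.0064 -0.0008  0.0009] | t 4.57 deck [ 0.1758 -0.0986] z 0.1908 q [-0.12  0.76  0.12  1.6  -0.11  0.79 -0.12] F [-3.8 -8.5  5.8] open 0.398 30.0
```

The end stop is found (tub 0.195). I'll back off 5 mm and release.

>>> {"name": "carry_out", "arguments": {"plan": [{"rot": [0, 0, 0], "xyz": [-0.007, 0, 0], "grip": 255}, {"rot": [0, 0, 0], "xyz": [-0.01, 0, 0], "grip": 255}, {"rot": [0, 0, 0], "xyz": [-0.01, 0, 0], "grip": 255}]}}

```text
clock: 4.82
tool_pos: [0.6301, -0.0197, 0.1908]
eef_rot: [0.765, 0.645, 0.001, -0.0]
contact_force: [-0.8, -0.4, 5.8]
opening: 0.397
finger_force: 30.0
```

```bash
python3 -c "
from h import *
go((.175,-.104),.19,0)"
```

```text
rot [ 0.001 -0.001 -0.001] xyz [-0.0004 -0.0008  0.0008] | t 4.82 deck [ 0.1758 -0.1036] z 0.1908 q [-0.11  0.75  0.12  1.61 -0.11  0.79 -0.11] F [-0.8 -0.4  5.8] open 0.397 30.0
```

>>> {"name": "carry_out", "arguments": {"plan": [{"rot": [0, 0, 0], "xyz": [0, 0, 0], "grip": 40}, {"rot": [0, 0, 0], "xyz": [0, 0, 0], "grip": 40}, {"rot": [0, 0, 0], "xyz": [0, 0, 0], "grip": 40}, {"rot": [0, 0, 0], "xyz": [0, 0, 0], "grip": 40}, {"rot": [0, 0, 0], "xyz": [0, 0, 0], "grip": 40}, {"rot": [0, 0, 0], "xyz": [0, 0, 0], "grip": 40}, {"rot": [0, 0, 0], "xyz": [0, 0, 0], "grip": 40}]}}

```text
clock: 5.4
tool_pos: [0.6303, -0.0195, 0.19]
eef_rot: [0.764, 0.645, 0.0, 0.0]
contact_force: [-0.1, -0.4, 0.7]
opening: 0.846
finger_force: 0.0
```

>>> {"name": "carry_out", "arguments": {"plan": [{"rot": [0, 0, 0], "xyz": [0, -0.008, 0], "grip": 120}, {"rot": [0, 0, 0], "xyz": [0, -0.008, 0], "grip": 255}, {"rot": [0, 0, 0], "xyz": [0, -0.008, 0], "grip": 255}, {"rot": [0, 0, 0], "xyz": [0, -0.008, 0], "grip": 255}, {"rot": [0, 0, 0], "xyz": [0, -0.008, 0], "grip": 255}, {"rot": [0, 0, 0], "xyz": [0, -0.008, 0], "grip": 255}], "squeeze": 3}}

```text
clock: 5.9
tool_pos: [0.6219, -0.0181, 0.1901]
eef_rot: [0.764, 0.645, -0.0, -0.0]
contact_force: [-1.4, 1.1, 0.3]
opening: 0.586
finger_force: 3.0
```

The release is fully out (52 mm across the plates), so the tub is locked. Next I open, rise, and move to behind the wood.

>>> {"name": "carry_out", "arguments": {"plan": [{"rot": [0, 0, 0], "xyz": [0, 0.006, 0], "grip": 0}, {"rot": [0, 0, 0], "xyz": [0, 0.006, 0], "grip": 0}, {"rot": [0, 0, 0], "xyz": [0, 0.006, 0], "grip": 0}, {"rot": [0, 0, 0], "xyz": [0, 0.006, -0.03], "grip": 0}, {"rot": [0, 0, 0], "xyz": [0, 0.006, -0.07], "grip": 0}, {"rot": [0, 0, 0], "xyz": [0, 0.006, -0.07], "grip": 100}], "squeeze": 20}}

```text
clock: 6.4
tool_pos: [0.6334, -0.0199, 0.2675]
eef_rot: [0.764, 0.645, 0.006, 0.005]
contact_force: [1.7, -0.9, 1.1]
opening: 0.912
finger_force: 0.0
```

```bash
python3 -c "
from h import *
D=np.load('D.npy')
go(W2D(D,(.388,.174)),.255,np.pi/2-D[2])"
```

```text
rot [ 0.012 -0.013  1.401] xyz [ 0.1497 -0.2748  0.0085] | t 6.4 deck [ 0.1792 -0.1033] z 0.2675 q [-0.12  0.66  0.14  1.53 -0.1   0.94 -0.12] F [ 1.7 -0.9  1.1] open 0.912 0.0
```

>>> {"name": "carry_out", "arguments": {"plan": [{"rot": [0, 0, 1.4], "xyz": [0.15, -0.275, 0.008], "grip": 230}, {"rot": [0, 0, 1.4], "xyz": [0.15, -0.275, 0.008], "grip": 230}, {"rot": [0, 0, 1.4], "xyz": [0.15, -0.275, 0.008], "grip": 230}, {"rot": [0, 0, 1.4], "xyz": [0.15, -0.275, 0.008], "grip": 230}, {"rot": [0, 0, 1.4], "xyz": [0.15, -0.275, 0.008], "grip": 230}, {"rot": [0, 0, 1.4], "xyz": [0.15, -0.275, 0.008], "grip": 230}, {"rot": [0, 0, 1.4], "xyz": [0.15, -0.275, 0.008], "grip": 230}, {"rot": [0, 0, 1.4], "xyz": [0.15, -0.275, 0.008], "grip": 230}]}}

```text
clock: 7.07
tool_pos: [0.3792, 0.1778, 0.2521]
eef_rot: [0.98, 0.199, -0.0, -0.001]
contact_force: [0.0, 1.5, -0.3]
opening: 0.311
finger_force: 0.0
```

```bash
python3 -c "
from h import *
D=np.load('D.npy')
go(W2D(D,(.388,.174)),.255,np.pi/2-D[2])"
```

```text
rot [-0.002  0.     0.4  ] xyz [ 0.0067  0.0069 -0.0029] | t 7.07 deck [-0.1047  0.0488] z 0.2521 q [-0.86  0.45  0.47  2.16 -0.35  0.61 -1.32] F [ 0.   1.5 -0.3] open 0.311 0.0
```

>>> {"name": "carry_out", "arguments": {"plan": [{"rot": [0, 0, 0.4], "xyz": [0.007, 0.007, 0.0], "grip": 230}, {"rot": [0, 0, 0.4], "xyz": [0.007, 0.007, 0.0], "grip": 230}, {"rot": [0, 0, 0.4], "xyz": [0.007, 0.007, 0.0], "grip": 230}, {"rot": [0, 0, 0.4], "xyz": [0.007, 0.007, 0.02], "grip": 230}, {"rot": [0, 0, 0.4], "xyz": [0.007, 0.007, 0.055], "grip": 230}, {"rot": [0, 0, 0.4], "xyz": [0.007, 0.007, 0.085], "grip": 230}, {"rot": [0, 0, 0.4], "xyz": [0.007, 0.007, 0.085], "grip": 230}]}}

```text
clock: 7.65
tool_pos: [0.3902, 0.171, 0.164]
eef_rot: [1.0, 0.001, -0.002, 0.001]
contact_force: [-0.7, 0.1, -0.3]
opening: 0.095
finger_force: 0.0
```

```bash
python3 -c "
from h import *
D=np.load('D.npy')
go(W2D(D,(.61,.174)),.167,np.pi/2-D[2])
a=r.snapshot('side')[:,:,::-1]
cv2.imwrite('pics/s2.png',cv2.resize(a[110:310,220:450],None,fx=2.5,fy=2.5,interpolation=cv2.INTER_CUBIC))"
```

```text
rot [0.002 0.004 0.003] xyz [ 0.2198 -0.0025 -0.0039] | t 7.65 deck [-0.0927  0.044 ] z 0.164 q [-0.76  0.63  0.39  2.23 -0.62  0.39 -1.43] F [-0.7  0.1 -0.3] open 0.095 0.0
```

View pics/s2.png

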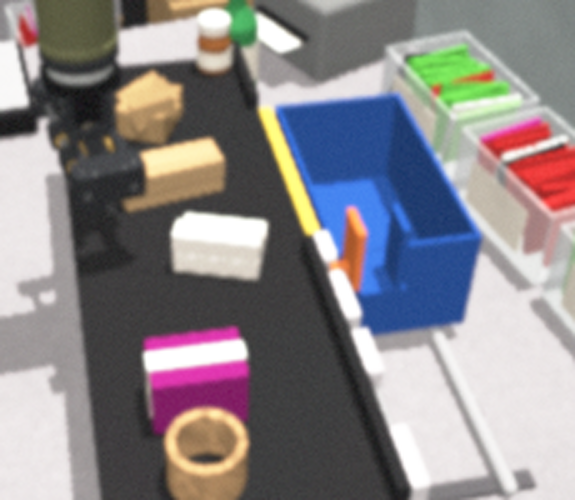

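The tub now faces the yellow lip. The wood spans (130,190)–(220,165), and the fingers look to be at about (100,245). I'll check that against the tool pose.

```bash
python3 -c "
from h import *
D=np.load('D.npy')
for u,v,z in[(100,255,.164),(128,205,.155),(222,190,.155),(225,145,.197)]: w=ray('side',(220+u/2.5,110+v/2.5),z);print(w.round(3),W2D(D,w).round(3))
c=r.camera_params('side');p=R.from_quat(c['attitude']).inv().apply(r.get_state()['tool_pos']-c['position']);print(((p[:2]/p[2]*c['fx']+[c['cx'],c['cy']])-[220,110])*2.5)"
```

```text
[0.376 0.087 0.164] [-0.093 -0.041]
[0.427 0.164 0.155] [-0.055  0.043]
[0.53  0.153 0.155] [0.048 0.05 ]
[0.542 0.176 0.197] [0.056 0.075]
[ 92.59952834 200.583813  ]
```

>>> {"name": "carry_out", "arguments": {"plan": [{"rot": [0, 0, 0], "xyz": [0.015, -0.003, -0.003], "grip": 230}, {"rot": [0, 0, 0], "xyz": [0.03, -0.003, -0.003], "grip": 230}, {"rot": [0, 0, 0], "xyz": [0.05, -0.003, -0.003], "grip": 230}, {"rot": [0, 0, 0], "xyz": [0.07, -0.003, -0.003], "grip": 230}, {"rot": [0, 0, 0], "xyz": [0.09, -0.003, -0.003], "grip": 230}, {"rot": [0, 0, 0], "xyz": [0.11, -0.003, -0.003], "grip": 230}, {"rot": [0, 0, 0], "xyz": [0.13, -0.003, -0.003], "grip": 230}, {"rot": [0, 0, 0], "xyz": [0.15, -0.003, -0.003], "grip": 230}]}}

```text
clock: 8.37
tool_pos: [0.543, 0.1744, 0.1727]
eef_rot: [1.0, 0.001, 0.001, 0.0]
contact_force: [-0.7, -0.1, 1.1]
opening: 0.097
finger_force: 0.6
```

```bash
python3 -c "
from h import *
D=np.load('D.npy')
go(W2D(D,(.63,.174)),.167,np.pi/2-D[2])
a=r.snapshot('top')[:,:,::-1]
cv2.imwrite('pics/t2.png',cv2.resize(a[95:300,150:460],None,fx=2.5,fy=2.5,interpolation=cv2.INTER_CUBIC))"
```

```text
rot [ 0.    -0.003  0.002] xyz [0.087  0.0006 0.0059] | t 8.37 deck [0.0573 0.0731] z 0.1727 q [-0.67  0.76  0.48  1.82 -0.52  0.69 -1.45] F [-0.7 -0.1  1.1] open 0.097 0.6
```

View pics/t2.png

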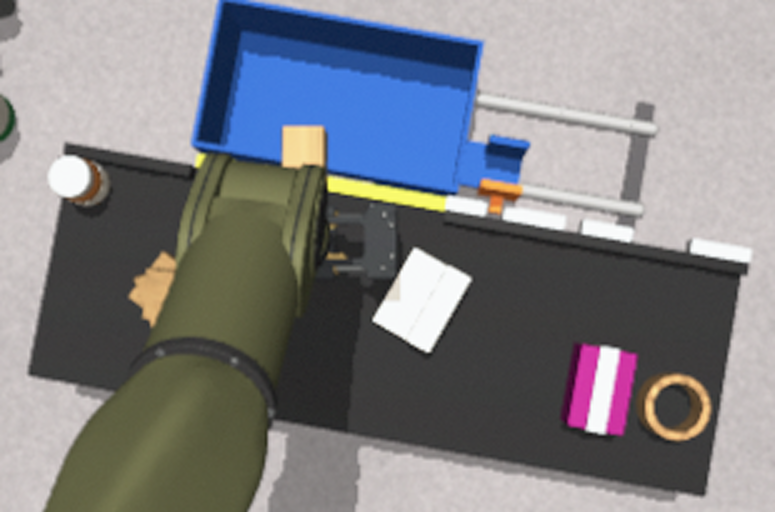

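The wood's end is over the tub at (303,145) and it moved straight, with the foam undisturbed. I'll push on.

>>> {"name": "carry_out", "arguments": {"plan": [{"rot": [0, 0, 0], "xyz": [0.015, 0, 0.005], "grip": 230}, {"rot": [0, 0, 0], "xyz": [0.028, 0, 0.005], "grip": 230}, {"rot": [0, 0, 0], "xyz": [0.04, 0, 0.005], "grip": 230}, {"rot": [0, 0, 0], "xyz": [0.053, 0, 0.005], "grip": 230}, {"rot": [0, 0, 0], "xyz": [0.066, 0, 0.004], "grip": 230}, {"rot": [0, 0, 0], "xyz": [0.078, 0, 0.004], "grip": 230}, {"rot": [0, 0, 0], "xyz": [0.09, 0, 0.004], "grip": 230}, {"rot": [0, 0, 0], "xyz": [0.098, 0, 0.004], "grip": 230}]}}

```text
clock: 9.08
tool_pos: [0.641, 0.1746, 0.1688]
eef_rot: [1.0, 0.001, 0.002, 0.0]
contact_force: [0.0, 0.3, 0.2]
opening: 0.097
finger_force: 0.0
```

```bash
python3 -c "
from h import *
D=np.load('D.npy')
go((-.02,-.02),.25,np.pi/2)
a=r.snapshot('side')[:,:,::-1]
cv2.imwrite('pics/s3.png',cv2.resize(a[110:310,220:450],None,fx=2.5,fy=2.5,interpolation=cv2.INTER_CUBIC))"
```

```text
rot [ 0.001 -0.004  0.171] xyz [-0.1898  0.0786 -0.0819] | t 9.08 deck [0.154  0.0897] z 0.1688 q [-0.58  0.88  0.5   1.53 -0.5   0.86 -1.48] F [0.  0.3 0.2] open 0.097 0.0
```

View pics/s3.png

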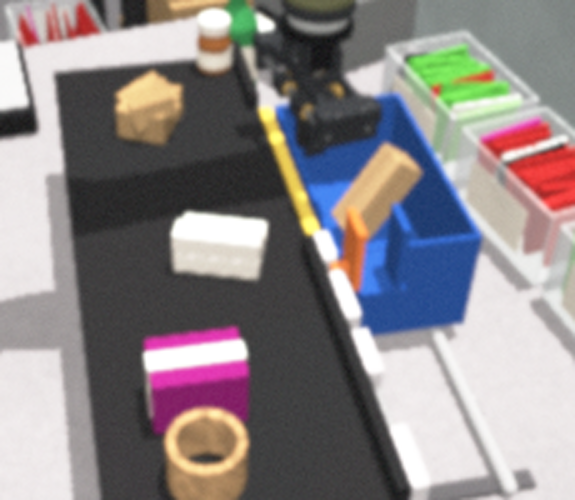

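The wood has dropped into the tub, seen at (380,190) and leaning. Foam is next: I'll push it left along the normal of its long side.

```bash
python3 -c "
from h import *
go((.0045,-.11),.25,-.35)"
```

```text
rot [ 0.004 -0.005 -1.05 ] xyz [-0.182   0.1713 -0.0822] | t 9.13 deck [0.1553 0.0897] z 0.1688 q [-0.58  0.88  0.5   1.52 -0.5   0.86 -1.48] F [ 2.4  0.4 -0.6] open 0.098 0.0
```

>>> {"name": "carry_out", "arguments": {"plan": [{"rot": [0, 0, 0], "xyz": [-0.01, 0, -0.04], "grip": 168}, {"rot": [0, 0, -0.1], "xyz": [-0.02, 0.01, -0.08], "grip": 168}, {"rot": [0, 0, -1.05], "xyz": [-0.182, 0.171, -0.082], "grip": 168}, {"rot": [0, 0, -1.05], "xyz": [-0.182, 0.171, -0.082], "grip": 168}, {"rot": [0, 0, -1.05], "xyz": [-0.182, 0.171, -0.082], "grip": 168}, {"rot": [0, 0, -1.05], "xyz": [-0.182, 0.171, -0.082], "grip": 168}, {"rot": [0, 0, -1.05], "xyz": [-0.182, 0.171, -0.082], "grip": 168}, {"rot": [0, 0, -1.05], "xyz": [-0.182, 0.171, -0.082], "grip": 168}]}}

```text
clock: 9.8
tool_pos: [0.4529, -0.0006, 0.2498]
eef_rot: [0.91, 0.414, -0.001, 0.001]
contact_force: [-0.8, -0.5, 0.7]
opening: 0.339
finger_force: 0.0
```

```bash
python3 -c "
from h import *
go((.0045,-.11),.165,-.35)"
```

```text
rot [ 0.001  0.002 -0.198] xyz [0.0075 0.003  0.0848] | t 9.8 deck [-0.002  -0.1147] z 0.2498 q [-0.29  0.47  0.28  2.06 -0.21  0.64 -0.59] F [-0.8 -0.5  0.7] open 0.339 0.0
```

>>> {"name": "carry_out", "arguments": {"plan": [{"rot": [0, 0, -0.198], "xyz": [0.004, 0.003, 0.0], "grip": 168}, {"rot": [0, 0, -0.198], "xyz": [0.004, 0.003, 0.03], "grip": 168}, {"rot": [0, 0, -0.198], "xyz": [0.004, 0.003, 0.065], "grip": 168}, {"rot": [0, 0, -0.198], "xyz": [0.004, 0.003, 0.084], "grip": 168}, {"rot": [0, 0, -0.198], "xyz": [0.004, 0.003, 0.084], "grip": 168}]}}

```text
clock: 10.22
tool_pos: [0.4604, 0.0041, 0.1627]
eef_rot: [0.865, 0.501, -0.002, -0.001]
contact_force: [-0.8, -0.2, -0.5]
opening: 0.343
finger_force: 0.0
```

```bash
python3 -c "
from h import *
go((.0135+.34*.052,-.082+.94*.052),.165,-.35)"
```

```text
rot [-0.003  0.003 -0.002] xyz [ 0.0801 -0.0012 -0.0025] | t 10.22 deck [ 0.0046 -0.1088] z 0.1627 q [-0.2   0.62  0.15  2.13 -0.22  0.4  -0.4 ] F [-0.8 -0.2 -0.5] open 0.343 0.0
```

>>> {"name": "carry_out", "arguments": {"plan": [{"rot": [0, 0, 0], "xyz": [0.015, 0, -0.002], "grip": 168}, {"rot": [0, 0, 0], "xyz": [0.03, 0, -0.002], "grip": 168}, {"rot": [0, 0, 0], "xyz": [0.048, 0, -0.002], "grip": 168}, {"rot": [0, 0, 0], "xyz": [0.066, 0, -0.002], "grip": 168}, {"rot": [0, 0, 0], "xyz": [0.08, 0, -0.002], "grip": 168}, {"rot": [0, 0, 0], "xyz": [0.083, 0, -0.002], "grip": 168}, {"rot": [0, 0, 0], "xyz": [0.06, 0, -0.02], "grip": 168}, {"rot": [0, 0, 0], "xyz": [0.05, 0, -0.06], "grip": 168}]}}

```text
clock: 10.88
tool_pos: [0.4834, 0.0459, 0.2223]
eef_rot: [0.865, 0.501, -0.005, -0.001]
contact_force: [0.2, 0.2, 0.1]
opening: 0.341
finger_force: 0.0
```

```bash
python3 -c "
from h import *
go((-.035,.04),.25,np.pi/2-.2)"
```

```text
rot [-0.     0.011  1.419] xyz [ 0.0781 -0.0878 -0.0277] | t 10.88 deck [ 0.0202 -0.0637] z 0.2223 q [-0.33  0.55  0.22  2.   -0.2   0.62 -0.5 ] F [0.2 0.2 0.1] open 0.341 0.0
```

>>> {"name": "carry_out", "arguments": {"plan": [{"rot": [0, 0, 1.419], "xyz": [-0.01, -0.105, -0.035], "grip": 230}, {"rot": [0, 0, 1.419], "xyz": [0.04, -0.105, -0.035], "grip": 230}, {"rot": [0, 0, 1.419], "xyz": [0.055, -0.12, -0.035], "grip": 230}, {"rot": [0, 0, 1.419], "xyz": [0.055, -0.12, -0.035], "grip": 230}, {"rot": [0, 0, 1.419], "xyz": [0.055, -0.12, -0.035], "grip": 230}, {"rot": [0, 0, 1.419], "xyz": [0.055, -0.12, -0.035], "grip": 230}, {"rot": [0, 0, 1.419], "xyz": [0.055, -0.12, -0.035], "grip": 230}, {"rot": [0, 0, 1.419], "xyz": [0.055, -0.12, -0.035], "grip": 230}]}}

```text
clock: 11.55
tool_pos: [0.4102, 0.1547, 0.2601]
eef_rot: [1.0, 0.022, 0.0, -0.0]
contact_force: [-0.2, 0.4, 0.0]
opening: 0.098
finger_force: 0.0
```

```bash
python3 -c "
from h import *
go((-.06,.02),.165,np.pi/2-.2)
a=r.snapshot('top')[:,:,::-1]
cv2.imwrite('pics/t3.png',cv2.resize(a[95:300,150:460],None,fx=2.5,fy=2.5,interpolation=cv2.INTER_CUBIC))"
```

```text
rot [-0.001 -0.001  0.413] xyz [0.0075 0.0133 0.0951] | t 11.55 deck [-0.0702  0.0313] z 0.2601 q [-0.86  0.48  0.6   2.1  -0.43  0.68 -1.5 ] F [-0.2  0.4  0. ] open 0.098 0.0
```

View pics/t3.png

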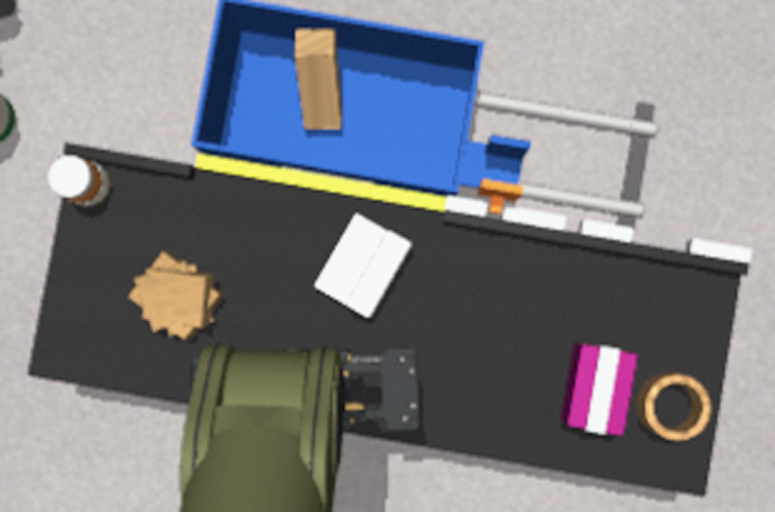

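The foam moved left, with corners now at (357,213), (411,243), (316,287) and (370,318). The wood lies in the tub at (320,80), leaning on the far wall.

```bash
python3 -c "
from h import *
D=np.load('D.npy')
for u,v,z in[(357,213,.195),(411,243,.195),(316,287,.177),(370,318,.177),(363,265,.19),(315,30,.13),(176,297,.195)]: w=crop(u,v,z);print(w.round(3),W2D(D,w).round(3))
go((-.045,.005),.167,np.pi/2)"
```

```text
[0.576 0.121 0.195] [0.099 0.026]
[0.546 0.068 0.195] [ 0.078 -0.032]
[0.503 0.163 0.177] [0.02  0.055]
[0.472 0.109 0.177] [-0.002 -0.004]
[0.524 0.115 0.19 ] [0.049 0.012]
[0.776 0.17  0.13 ] [0.288 0.108]
[0.492 0.299 0.195] [-0.014  0.188]
rot [-0.    -0.     0.207] xyz [0.0192 0.0309 0.0929] | t 11.6 deck [-0.0702  0.0312] z 0.2599 q [-0.86  0.48  0.6   2.1  -0.43  0.68 -1.51] F [-0.2  0.4 -0.3] open 0.098 0.0
```

>>> {"name": "carry_out", "arguments": {"plan": [{"rot": [0, 0, 0.207], "xyz": [0.03, 0.026, 0.0], "grip": 230}, {"rot": [0, 0, 0.207], "xyz": [0.03, 0.026, 0.03], "grip": 230}, {"rot": [0, 0, 0.207], "xyz": [0.03, 0.026, 0.065], "grip": 230}, {"rot": [0, 0, 0.207], "xyz": [0.03, 0.026, 0.093], "grip": 230}, {"rot": [0, 0, 0.207], "xyz": [0.03, 0.026, 0.093], "grip": 230}]}}

```text
clock: 12.02
tool_pos: [0.4391, 0.1298, 0.1633]
eef_rot: [0.997, -0.077, -0.004, 0.001]
contact_force: [-1.1, -0.0, 0.1]
opening: 0.097
finger_force: 0.0
```

```bash
python3 -c "
from h import *
go((.15,.012),.167,np.pi/2)"
```

```text
rot [0.003 0.007 0.014] xyz [ 0.1875  0.0022 -0.005 ] | t 12.02 deck [-0.0376  0.0116] z 0.1633 q [-0.67  0.67  0.46  2.14 -0.64  0.48 -1.44] F [-1.1 -0.   0.1] open 0.097 0.0
```

>>> {"name": "carry_out", "arguments": {"plan": [{"rot": [0, 0, 0.014], "xyz": [0.015, 0, -0.004], "grip": 230}, {"rot": [0, 0, 0.014], "xyz": [0.03, 0, -0.004], "grip": 230}, {"rot": [0, 0, 0.014], "xyz": [0.045, 0, -0.004], "grip": 230}, {"rot": [0, 0, 0.014], "xyz": [0.06, 0.001, -0.004], "grip": 230}, {"rot": [0, 0, 0.014], "xyz": [0.075, 0.001, -0.004], "grip": 230}, {"rot": [0, 0, 0.014], "xyz": [0.09, 0.001, -0.004], "grip": 230}, {"rot": [0, 0, 0.014], "xyz": [0.105, 0.001, -0.004], "grip": 230}, {"rot": [0, 0, 0.014], "xyz": [0.12, 0.001, -0.004], "grip": 230}]}}

```text
clock: 12.68
tool_pos: [0.5611, 0.1104, 0.1726]
eef_rot: [0.996, -0.084, 0.001, 0.0]
contact_force: [-0.6, 0.3, -0.3]
opening: 0.098
finger_force: 0.2
```

```bash
python3 -c "
from h import *
go((.15,.012),.167,np.pi/2)
a=r.snapshot('side')[:,:,::-1]
cv2.imwrite('pics/s4.png',cv2.resize(a[110:310,220:450],None,fx=2.5,fy=2.5,interpolation=cv2.INTER_CUBIC))"
```

```text
rot [-0.    -0.001 -0.   ] xyz [0.064  0.001  0.0057] | t 12.68 deck [0.0859 0.013 ] z 0.1726 q [-0.57  0.77  0.53  1.82 -0.57  0.71 -1.46] F [-0.6  0.3 -0.3] open 0.098 0.2
```

View pics/s4.png

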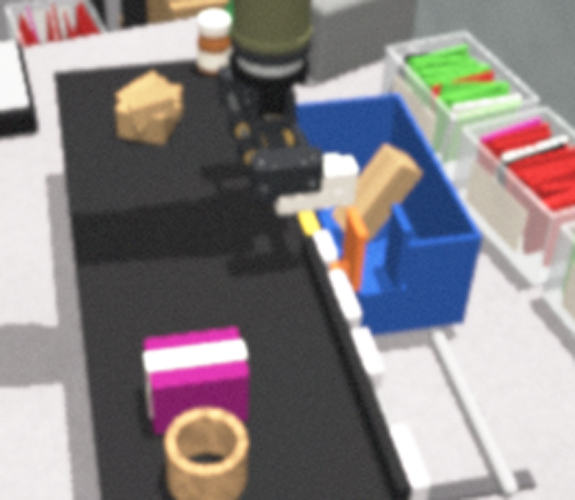

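The foam block is in the gap, overhanging the tub at (325,185). I'll keep pushing.

>>> {"name": "carry_out", "arguments": {"plan": [{"rot": [0, 0, 0], "xyz": [0.012, 0, 0.005], "grip": 230}, {"rot": [0, 0, 0], "xyz": [0.024, 0, 0.005], "grip": 230}, {"rot": [0, 0, 0], "xyz": [0.036, 0, 0.005], "grip": 230}, {"rot": [0, 0, 0], "xyz": [0.048, 0, 0.005], "grip": 230}, {"rot": [0, 0, 0], "xyz": [0.06, 0, 0.005], "grip": 230}, {"rot": [0, 0, 0], "xyz": [0.07, 0, 0.005], "grip": 230}, {"rot": [0, 0, 0], "xyz": [0.08, 0, 0.005], "grip": 230}, {"rot": [0, 0, 0], "xyz": [0.07, 0, -0.03], "grip": 230}]}}

```text
clock: 13.4
tool_pos: [0.6274, 0.0982, 0.1956]
eef_rot: [0.996, -0.085, -0.004, 0.002]
contact_force: [0.2, 1.3, -0.4]
opening: 0.1
finger_force: 0.0
```

```bash
python3 -c "
from h import *
go((-.015,.25),.255,0)
a=r.snapshot('side')[:,:,::-1]
cv2.imwrite('pics/s5.png',a)"
```

```text
rot [0.011 0.002 1.57 ] xyz [-0.1691 -0.2374 -0.0592] | t 13.4 deck [0.1534 0.0121] z 0.1956 q [-0.52  0.82  0.56  1.59 -0.52  0.89 -1.5 ] F [ 0.2  1.3 -0.4] open 0.1 0.0
```

>>> {"name": "carry_out", "arguments": {"plan": [{"rot": [0, 0, -0.1], "xyz": [-0.02, -0.01, -0.04], "grip": 200}, {"rot": [0, 0, -1.57], "xyz": [-0.166, -0.242, -0.062], "grip": 200}, {"rot": [0, 0, -1.57], "xyz": [-0.166, -0.242, -0.062], "grip": 200}, {"rot": [0, 0, -1.57], "xyz": [-0.166, -0.242, -0.062], "grip": 200}, {"rot": [0, 0, -1.57], "xyz": [-0.166, -0.242, -0.062], "grip": 200}, {"rot": [0, 0, -1.57], "xyz": [-0.166, -0.242, -0.062], "grip": 200}, {"rot": [0, 0, -1.57], "xyz": [-0.166, -0.242, -0.062], "grip": 200}, {"rot": [0, 0, -1.57], "xyz": [-0.166, -0.242, -0.062], "grip": 200}]}}

```text
clock: 14.12
tool_pos: [0.5038, 0.3704, 0.2646]
eef_rot: [0.918, 0.397, 0.001, -0.001]
contact_force: [-0.3, 0.2, 0.0]
opening: 0.217
finger_force: 0.0
```

```bash
python3 -c "
from h import *
go((-.02,.256),.255,0)"
```

```text
rot [-0.    -0.003 -0.585] xyz [-0.0062 -0.0028  0.0096] | t 14.12 deck [-0.0143  0.2596] z 0.2646 q [-0.91  0.68  0.37  1.55 -0.28  0.95 -1.2 ] F [-0.3  0.2  0. ] open 0.217 0.0
```

>>> {"name": "carry_out", "arguments": {"plan": [{"rot": [0, 0, -0.585], "xyz": [-0.006, -0.003, 0], "grip": 200}, {"rot": [0, 0, -0.585], "xyz": [-0.006, -0.003, 0], "grip": 200}, {"rot": [0, 0, -0.585], "xyz": [-0.006, -0.003, 0], "grip": 200}, {"rot": [0, 0, -0.585], "xyz": [-0.006, -0.003, 0], "grip": 200}, {"rot": [0, 0, -0.585], "xyz": [-0.006, -0.003, 0.01], "grip": 200}, {"rot": [0, 0, -0.585], "xyz": [-0.006, -0.003, 0.045], "grip": 200}, {"rot": [0, 0, -0.585], "xyz": [-0.006, -0.003, 0.088], "grip": 200}, {"rot": [0, 0, -0.585], "xyz": [-0.006, -0.003, 0.088], "grip": 200}]}}

```text
clock: 14.78
tool_pos: [0.4963, 0.3604, 0.1697]
eef_rot: [0.768, 0.641, -0.006, 0.0]
contact_force: [-1.3, 0.1, -0.8]
opening: 0.218
finger_force: 0.0
```

```bash
python3 -c "
from h import *
go((-.018,.181),.172,0)"
```

```text
rot [-0.007  0.009 -0.011] xyz [-0.0675  0.0027 -0.0017] | t 14.78 deck [-0.0199  0.2485] z 0.1697 q [-0.8   0.77  0.17  1.67 -0.17  0.73 -0.72] F [-1.3  0.1 -0.8] open 0.218 0.0
```

>>> {"name": "carry_out", "arguments": {"plan": [{"rot": [0, 0, 0], "xyz": [-0.012, 0, -0.002], "grip": 200}, {"rot": [0, 0, 0], "xyz": [-0.026, 0.001, -0.002], "grip": 200}, {"rot": [0, 0, 0], "xyz": [-0.041, 0.001, -0.002], "grip": 200}, {"rot": [0, 0, 0], "xyz": [-0.056, 0.002, -0.002], "grip": 200}, {"rot": [0, 0, 0], "xyz": [-0.068, 0.002, -0.002], "grip": 200}, {"rot": [0, 0, 0], "xyz": [-0.068, 0.002, -0.002], "grip": 200}, {"rot": [0, 0, 0], "xyz": [-0.05, 0.002, -0.02], "grip": 200}, {"rot": [0, 0, 0], "xyz": [-0.045, 0.002, -0.06], "grip": 200}]}}

```text
clock: 15.45
tool_pos: [0.4916, 0.3201, 0.2323]
eef_rot: [0.768, 0.641, -0.004, -0.001]
contact_force: [0.3, 1.8, 0.9]
opening: 0.212
finger_force: 0.0
```

```bash
python3 -c "
from h import *
D=np.load('D.npy')
go((-.085,.135),.255,np.pi/2)
a=r.snapshot('side'); h=cv2.cvtColor(a,cv2.COLOR_RGB2HSV)
m=cv2.inRange(h,(8,70,80),(25,255,255)); m[:130]=0;m[215:]=0;m[:,:240]=0;m[:,350:]=0
n,l,s,c=cv2.connectedComponentsWithStats(m)
for i in range(1,n):
  if s[i][4]>30: print(s[i],c[i].round(1),W2D(D,ray('side',c[i],.178)).round(3))
b=r.snapshot('top')
np.savez('f.npz',a=a,b=b)
# white foam pixels in tub (side view)
w=cv2.inRange(h,(0,0,170),(180,40,255)); w[:]=w; n,l,s,c=cv2.connectedComponentsWithStats(w[170:270,335:420]); print(s[1:][s[1:,4]>15])"
```

```text
rot [-0.002  0.008  1.56 ] xyz [-0.0738 -0.0666 -0.022 ] | t 15.45 deck [-0.0178  0.208 ] z 0.2323 q [-0.76  0.65  0.18  1.7  -0.15  0.81 -0.69] F [0.3 1.8 0.9] open 0.212 0.0
[262 150  34  31 761] [278.9 164.8] [-0.022  0.131]
[322 153  23  52  97] [332.5 179.9] [0.11  0.036]
[[  59    0   26   41  511]
 [  18   22    6   14   37]
 [  29   23   13   17  161]
 [  48   28    7    9   44]
 [  10   31   10   14   85]
 [  16   41   69   59 1853]]
```

The wad is now at deck (-0.022, 0.131). I'll turn the tool and go behind it.

>>> {"name": "carry_out", "arguments": {"plan": [{"rot": [0, 0, -1.58], "xyz": [-0.074, -0.067, -0.022], "grip": 200}, {"rot": [0, 0, -1.58], "xyz": [-0.074, -0.067, -0.022], "grip": 200}, {"rot": [0, 0, -1.58], "xyz": [-0.074, -0.067, -0.022], "grip": 200}, {"rot": [0, 0, -1.58], "xyz": [-0.074, -0.067, -0.022], "grip": 200}, {"rot": [0, 0, -1.58], "xyz": [-0.074, -0.067, -0.022], "grip": 200}, {"rot": [0, 0, -1.58], "xyz": [-0.074, -0.067, -0.022], "grip": 200}, {"rot": [0, 0, -1.58], "xyz": [-0.074, -0.067, -0.022], "grip": 200}, {"rot": [0, 0, -1.58], "xyz": [-0.074, -0.067, -0.022], "grip": 200}]}}

```text
clock: 16.22
tool_pos: [0.4152, 0.2587, 0.2571]
eef_rot: [0.364, 0.931, 0.0, 0.001]
contact_force: [0.0, -0.3, 0.4]
opening: 0.214
finger_force: 0.0
```

```bash
python3 -c "
from h import *
go((-.085,.132),.17,np.pi/2)"
```

```text
rot [ 0.001  0.001 -0.577] xyz [ 0.0005 -0.0035  0.0871] | t 16.22 deck [-0.0828  0.1346] z 0.2571 q [-0.57  0.49 -0.12  1.95  0.09  0.71  0.08] F [ 0.  -0.3  0.4] open 0.214 0.0
```

>>> {"name": "carry_out", "arguments": {"plan": [{"rot": [0, 0, -0.577], "xyz": [0.003, -0.003, 0], "grip": 200}, {"rot": [0, 0, -0.577], "xyz": [0.003, -0.003, 0], "grip": 200}, {"rot": [0, 0, -0.577], "xyz": [0.003, -0.003, 0], "grip": 200}, {"rot": [0, 0, -0.577], "xyz": [0.003, -0.003, 0], "grip": 200}, {"rot": [0, 0, -0.577], "xyz": [0.003, -0.003, 0.01], "grip": 200}, {"rot": [0, 0, -0.577], "xyz": [0.003, -0.003, 0.045], "grip": 200}, {"rot": [0, 0, -0.577], "xyz": [0.003, -0.003, 0.084], "grip": 200}, {"rot": [0, 0, -0.577], "xyz": [0.003, -0.003, 0.084], "grip": 200}]}}

```text
clock: 16.88
tool_pos: [0.4081, 0.2561, 0.1677]
eef_rot: [0.087, 0.996, -0.004, -0.004]
contact_force: [-0.2, -0.0, -0.4]
opening: 0.218
finger_force: 0.0
```

```bash
python3 -c "
from h import *
go((.15,.132),.17,np.pi/2)"
```

```text
rot [-0.008 -0.007 -0.005] xyz [-0.2393  0.0024 -0.0039] | t 16.88 deck [-0.0893  0.1309] z 0.1677 q [-0.51  0.63 -0.23  2.05  0.28  0.5   0.45] F [-0.2 -0.  -0.4] open 0.218 0.0
```

>>> {"name": "carry_out", "arguments": {"plan": [{"rot": [0, 0, 0], "xyz": [-0.012, 0, -0.002], "grip": 200}, {"rot": [0, 0, 0], "xyz": [-0.027, 0, -0.002], "grip": 200}, {"rot": [0, 0, 0], "xyz": [-0.044, 0, -0.002], "grip": 200}, {"rot": [0, 0, 0], "xyz": [-0.062, 0.001, -0.002], "grip": 200}, {"rot": [0, 0, 0], "xyz": [-0.08, 0.001, -0.002], "grip": 200}, {"rot": [0, 0, 0], "xyz": [-0.098, 0.001, -0.002], "grip": 200}, {"rot": [0, 0, 0], "xyz": [-0.116, 0.001, -0.002], "grip": 200}, {"rot": [0, 0, 0], "xyz": [-0.134, 0.001, -0.002], "grip": 200}]}}

```text
clock: 17.55
tool_pos: [0.5442, 0.2359, 0.1768]
eef_rot: [0.087, 0.996, 0.0, 0.001]
contact_force: [-1.5, 0.8, -0.4]
opening: 0.217
finger_force: 0.2
```

```bash
python3 -c "
from h import *
D=np.load('D.npy')
go((.165,.132),.167,np.pi/2)
a=r.snapshot('side'); h=cv2.cvtColor(a,cv2.COLOR_RGB2HSV)
m=cv2.inRange(h,(8,70,80),(25,255,255)); m[:130]=0;m[215:]=0;m[:,:240]=0;m[:,400:]=0
n,l,s,c=cv2.connectedComponentsWithStats(m)
for i in range(1,n):
  if s[i][4]>30: print(s[i],c[i].round(1),W2D(D,ray('side',c[i],.178)).round(3))"
```

```text
rot [ 0.001  0.002 -0.006] xyz [-0.1168 -0.0012  0.01  ] | t 17.55 deck [0.0482 0.1339] z 0.1768 q [-0.33  0.73 -0.27  1.72  0.28  0.72  0.65] F [-1.5  0.8 -0.4] open 0.217 0.2
[304 147  41  58 534] [322.9 165.9] [0.099 0.104]
[354 169  34  46 628] [369.6 187.6] [ 0.199 -0.015]
```

>>> {"name": "carry_out", "arguments": {"plan": [{"rot": [0, 0, 0], "xyz": [-0.015, 0, 0.008], "grip": 200}, {"rot": [0, 0, 0], "xyz": [-0.03, 0, 0.008], "grip": 200}, {"rot": [0, 0, 0], "xyz": [-0.045, 0, 0.008], "grip": 200}, {"rot": [0, 0, 0], "xyz": [-0.06, 0, 0.008], "grip": 200}, {"rot": [0, 0, 0], "xyz": [-0.075, 0, 0.008], "grip": 200}, {"rot": [0, 0, 0], "xyz": [-0.09, 0, 0.008], "grip": 200}, {"rot": [0, 0, 0], "xyz": [-0.105, 0, 0.008], "grip": 200}, {"rot": [0, 0, 0], "xyz": [-0.117, 0, 0.008], "grip": 200}]}}

```text
clock: 18.27
tool_pos: [0.6591, 0.2155, 0.1687]
eef_rot: [0.088, 0.996, 0.0, 0.001]
contact_force: [0.2, 0.0, 0.7]
opening: 0.215
finger_force: 0.0
```

>>> {"name": "carry_out", "arguments": {"plan": [{"rot": [0, 0, 0], "xyz": [0.01, 0, -0.03], "grip": 200}, {"rot": [0, 0, 0], "xyz": [0.04, 0, -0.06], "grip": 200}, {"rot": [0, 0, 0], "xyz": [0.08, 0, -0.09], "grip": 200}, {"rot": [0, 0, 0], "xyz": [0.12, 0, -0.1], "grip": 200}, {"rot": [0, 0, 0], "xyz": [0.16, 0, -0.1], "grip": 200}, {"rot": [0, 0, 0], "xyz": [0.2, 0, -0.1], "grip": 200}, {"rot": [0, 0, 0], "xyz": [0.23, 0, -0.1], "grip": 200}, {"rot": [0, 0, 0], "xyz": [0.23, 0, -0.1], "grip": 200}]}}

```text
clock: 18.93
tool_pos: [0.4235, 0.2571, 0.2684]
eef_rot: [0.083, 0.997, -0.001, -0.002]
contact_force: [-0.1, -0.9, 1.2]
opening: 0.216
finger_force: 0.0
```

```bash
python3 -c "
from h import *
a=cv2.resize(r.snapshot('side')[120:270,240:460],None,fx=2.2,fy=2.2,interpolation=cv2.INTER_CUBIC);b=cv2.resize(r.snapshot('top')[85:200,150:455],None,fx=2.2,fy=2.2,interpolation=cv2.INTER_CUBIC)
o=np.zeros((a.shape[0]+b.shape[0],max(a.shape[1],b.shape[1]),3),np.uint8);o[:a.shape[0],:a.shape[1]]=a;o[a.shape[0]:,:b.shape[1]]=b
cv2.imwrite('pics/fin.png',o[:,:,::-1]);print(o.shape,r.get_state()['tool_pos'])"
```

```text
(583, 671, 3) [0.43063769 0.25620753 0.26826131]
```

View pics/fin.png

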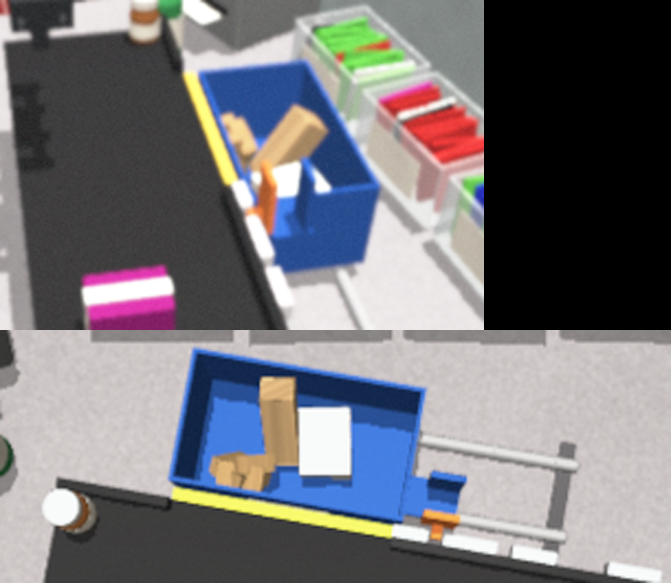

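All three leftovers are inside the tub: wood at (280,420), foam at (325,440) and wad at (240,470). The tub is locked with the release fully out, and nothing is left on the deck in front of the gap.

```bash
python3 -c "
from h import *
print(r.finish_job())"
```

```text
the job is handed in; nothing more can be done
None
```

I handed the job in at about 19 s: the tub is locked in its last notch, and the wood, foam and crushed carton are all inside it (the wood leans against the far wall). I didn't touch the stock carton, tape roll or jar.

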